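Hang the job clipboard on the rail with an S-hook

TASK

Hang the job clipboard back up: take the empty S-hook off the rail under the desk shelf, put its lower end up through the eye of the swivelling hanging tab that sticks out past the drawing board's far edge, and lift the clipboard off the board with it. Hang the hook with the clipboard on a free stretch of the rail, so that the clipboard hangs freely, clip end up, and comes to rest, touching neither the shelf nor the other clipboard. Do not let it drop on the desk, and leave the mug, pencil pot and stapler where they are.

Things in the scene. Friction and masses are not known exactly. Their poses are not given: they have to be found in the camera images.
- hook_grip (a point): Middle of the spare steel S-hook's shank. At the start the hook hangs empty and loose on the rail (it can swing and yaw). Round wire 8 mm thick, 138 mm long over all, flat in its own x-z plane; z runs up from bend to bend. The straight shank slants from (x, z) = (-18, +47) mm, on the robot's side at the top, through this point to (+18, -47).
- hook: The whole S-hook, about 90 g; origin and axes as hook_grip. In mm along the wire's centre: upper bend a half circle of radius 18 about (x, z) = (0, 47), open downwards, free tip at (+18, 47), behind the rail; lower bend a half circle of radius 18 about (0, -47), open upwards.
- hook_tip (a point): Free end of the S-hook's lower bend, at (x, z) = (-18, -47) mm from the hook's middle: on the robot's side, pointing straight up; cut flat with a 1.5 mm chamfer, its top 4 mm above this point. Same axes as the hook.
- hook_low (a point): Wire centre at the bottom of the S-hook's lower bend, 65 mm below the hook's middle. Same axes as the hook.
- hook_top (a point): Wire centre at the top of the S-hook's upper bend, 65 mm above the hook's middle, 9 mm above the rail's axis when it hangs there. Same axes as the hook.
- clip_rivet (a point): Rivet of the clipboard's steel hanging tab, 6 mm inside the middle of the clip-end edge. x runs in the board towards that end, away from the robot; z is its normal, up as it lies. The tab, 3 mm thick (this point is half-way up it), has a round eye 11 mm across, 22 mm from the rivet, in a ring 24 mm across. It swivels stiffly (0.03 N m) about z, up to 0.75 rad off x either way; its angle is not given.
- clipboard: Aluminium job-ticket clipboard, 150 by 110 by 4 mm with a steel clip and a 9 mm pad of tickets, 340 to 560 g, lying loose, face up, on the drawing board. Clip end away from the robot; its hanging tab sticks out past the board's far edge, the eye 15 to 35 mm beyond the edge with free air below. Axes as clip_rivet; origin 5.5 mm under it, on the clipboard's underside.
- rail_mid (a point): Middle of the rail: round steel bar 10 mm thick, 540 mm long, axis 320 mm above the desk. y runs along it (to the robot's left), x level away from the robot, z up. The shelf board begins straight above the rail's axis and goes 120 mm away from the robot; its underside is 65 mm above the axis. The stretch from y = 0 to 160 mm is free for hanging.
- shelf: Wooden desk shelf on steel-tube end frames, carrying the rail; 580 wide, 120 deep, 403 mm high; the rail ends at the frames at y = +-270 mm. Origin on the desk below the middle of the rail, axes as the rail's. Fixed. At y = -160 mm another such clipboard, 110 mm wide, hangs on its own S-hook and can swing; it counts as part of the shelf.
- board_edge (a point): Middle of the top of the far edge of the small wooden desk-top drawing board, 250 by 370 mm, 18 mm thick, fixed, sloping up 6 degrees away from the robot. x level away from the robot, y along the edge. The edge is the board's high one, 92 mm above the desk; under it is free air down to the desk, the props stand 75 mm back.
- mug: White mug, 80 mm across, 90 mm high, on the desk; origin under its middle. A bystander.
- pencil_pot: Black pot with pencils, 72 mm across, about 170 mm high with the pencils, on the desk; origin under its middle. A bystander.
- stapler: Desk stapler, 140 by 36 by 47 mm, on the desk; origin under its middle. A bystander.

How it is judged:
By the outcome, as a careful person would: the job done as asked, in the order asked, and still so for the second after the job is handed in, with the robot touching nothing.
It also fails if it takes over 72 s, if anything falls off the work surface, if the arm or the gripper's body presses on something with over 40 N, if the wrist force passes 120 N, or if a joint passes its speed limit or range.

ROBOT

A 6-joint arm with a two-finger parallel gripper is mounted at the origin on the work surface. World frame = base frame: x ahead of the robot, y to its left, z up, the work surface at z = 0. Lengths are in m, angles in rad, forces in N, time in s.
With the tool pointing down it reaches from about 0.325 to 0.85 m from the base axis. Payload 4.4 kg.
Tool frame: the origin (TCP) lies midway between the tips of the shut fingers; the grasp point (between the pads) lies 19 mm behind it; y points along the fingers, z is the direction in which the jaws open and shut, and the axes are right-handed (so a half turn about y gives the same grasp; the last joint's range is limited). The gripper opens to 94 mm and grips with 3 to 60 N. Pads are 16 mm wide; open, the fingers measure 119 mm over their backs; the gripper's body (75 mm by 177 mm) begins 78 mm behind the grasp point.
Start: joints at [1.123, 0.207, 1.542, -0, 1.393, -0.15], TCP at [0.169, 0.55, 0.18] pointing down, gripper open.
Joint ranges: [-2.73, 2.73], [-0.86, 2.22], [0.23, 2.46], [-1.11, 4.25], [0.08, 2.63], [-2.82, 2.82]. Speed limits (rad/s): [2.79, 2.79, 3.14, 3.14, 3.14, 3.14].

INTERFACE

Orientations are given as a unit quaternion [x, y, z, w].
In Python, from workcell import state, capture, camera_model, sign_off gives the robot as it stands. The module is installed in compiled form; this text tells all that it offers.
- The arm moves only by the tool send_rows, never from a script. Its argument "motion" is a list of rows, each a list of 7 numbers: the shift along the tool's x, y, z scaled (see below), then the turn, a rotation vector about the tool's x, y, z scaled (see below), then the closure, from 0 (fully open) to 1 (shut). A call has 1 to 12 rows; each row is the pose to reach, as a shift and turn from the pose commanded when the call began, along the tool's axes at that moment; what a row does not reach only later rows make up. The controller multiplies each number of a shift by 0.5 m and each number of a turn by 90 degrees. A row lasts 1/8 s, in which the tool goes at most 62.5 mm and 10.7 degrees, less where a joint would pass 70% of its speed; a pose out of reach is approached as far as the arm can. A call with a number of a shift or a turn outside -1 to 1 is refused whole. A call with a gripper value outside its range is refused whole. The fingers move at their own pace and stop on an object; "squeeze" is the grip in N (left out, the last holds). Time passes only in rows, so rows that repeat a pose let the fingers close. It gives the time, the measured TCP pose, the force and the opening at its end, in the units of the state.
- state(): the state, without advancing time (a new reading comes with each control period).
- capture(name): name is "scene" or "top"; returns the picture (420x560x3 uint8, blue, green, red); there is no depth.
- camera_model(name): a dict with "camera_matrix" (3x3 intrinsics, pixels), "R" (3x3) and "t" (3): a world point X has camera coordinates R X + t. Camera axes: x right, y down, z forward; pixel columns grow to the right and rows downward; lengths in m; the calibration is good to about 2 mm. A picture is of the moment at which its call begins. camera_model takes no time and is no camera call.
- sign_off(): hands the job in, once; it reports no verdict.
The state is a dict: "clock": time; "joint_positions": joint angles; "joint_vel": joint speeds; "effort": joint torques, N m; "tool_pos": TCP position; "ee_rot": TCP orientation; "contact_force": force on the tool from outside, world axes, zero at the start; "wrist_torque": the same for the moment, N m; "width": finger opening in m.
Only numpy, scipy, OpenCV 4.12 (cv2) and the standard library are available. Lean on these libraries where they do the work, as an engineer would, in place of code of your own. Each camera call takes 0.05 s, during which the arm holds its last target. There are 200 camera calls.

## Working session

There is one attempt and no reset: what is moved stays moved. The work goes in short steps, Python scripts to look and compute and a tool call to move; the robot and the scene stay as the last step left them, time stands still between calls to the robot, and variables do not carry over. Pictures are saved under pics/ and viewed, about 8 in all and at most 12, crops included, and the job is handed in when it is done.

Besides the shell and the picture viewer there is one more tool, called after "Request:" as name(argument=value, ...), one argument or row to a line, values as JSON. send_rows: Moves the arm, as the interface text tells. Shifts and turns lie within -1 to 1; 1 stands for 0.5 m of shift or 90 degrees of turn. Its arguments: {"type":"object","properties":{"motion":{"type":"array"},"squeeze":{"type":"number"}},"required":["motion"]}

```bash
mkdir -p pics
python3 - <<'E'
from workcell import *
import cv2
s=state(); print({k:s[k] for k in('clock','tool_pos','ee_rot','contact_force','width')})
for n in('scene','top'):
    cv2.imwrite(f'pics/{n}0.png',capture(n)); m=camera_model(n); print(n,m)
E
```

```text
{'clock': 0.0, 'tool_pos': array([0.16836408, 0.54891012, 0.17879661]), 'ee_rot': array([ 0.70004908, -0.1051327 ,  0.10468047, -0.698513  ]), 'contact_force': array([ 0.41908976,  0.21484875, -0.60576163]), 'width': 0.09426988652919299}
scene {'camera_matrix': array([[382.09771508,   0.        , 283.85950205],
       [  0.        , 382.09771508, 209.4372526 ],
       [  0.        ,   0.        ,   1.        ]]), 'R': array([[ 0.99994121, -0.00902368, -0.00601326],
       [-0.0107432 , -0.74906684, -0.66240732],
       [ 0.00147302,  0.66243297, -0.74911974]]), 't': array([-0.48961592,  0.12777946,  1.09199163])}
top {'camera_matrix': array([[411.79407437,   0.        , 274.05537446],
       [  0.        , 411.79407437, 213.46273384],
       [  0.        ,   0.        ,   1.        ]]), 'R': array([[-0.02204683, -0.99967837, -0.01253343],
       [-0.98947239,  0.02361188, -0.14278256],
       [ 0.14303257,  0.00925358, -0.98967472]]), 't': array([0.02492809, 0.49094192, 1.36496075])}
```

View pics/scene0.png

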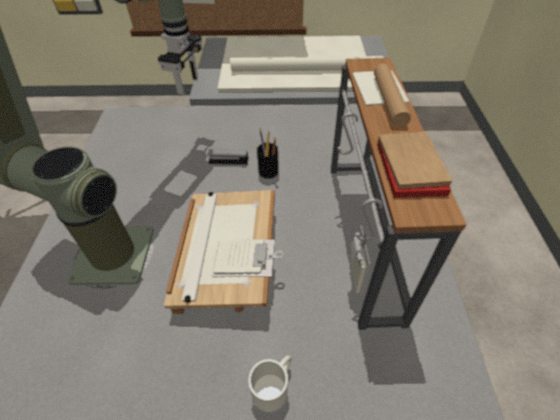

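View pics/top0.png

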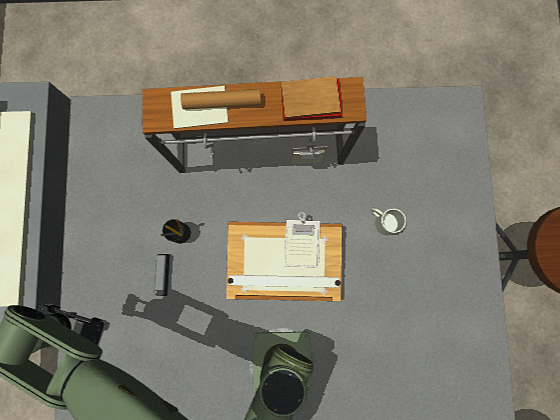

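Scene: the rail runs from (340,80) to (388,235), the spare hook is near (348,115), the other clipboard near (362,255) and the tab eye near (279,255). Top: the rail is along row ~137, the hook near (207,140) and the tab near (303,217). I'll enlarge these.

Run:
```python
import cv2,numpy as np
a=cv2.imread('pics/scene0.png');b=cv2.imread('pics/top0.png')
def c(i,x,y,w,h):return cv2.resize(i[y:y+h,x:x+w],(400,300),interpolation=cv2.INTER_CUBIC)
# crop sizes: 80x60 ->5x ; 
g=np.vstack([np.hstack([c(a,320,80,80,60),c(a,240,230,60,45)]),np.hstack([c(b,175,115,80,60),c(b,275,205,60,45)])])
cv2.imwrite('pics/crops.png',g)
```

```text
(no output)
```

View pics/crops.png

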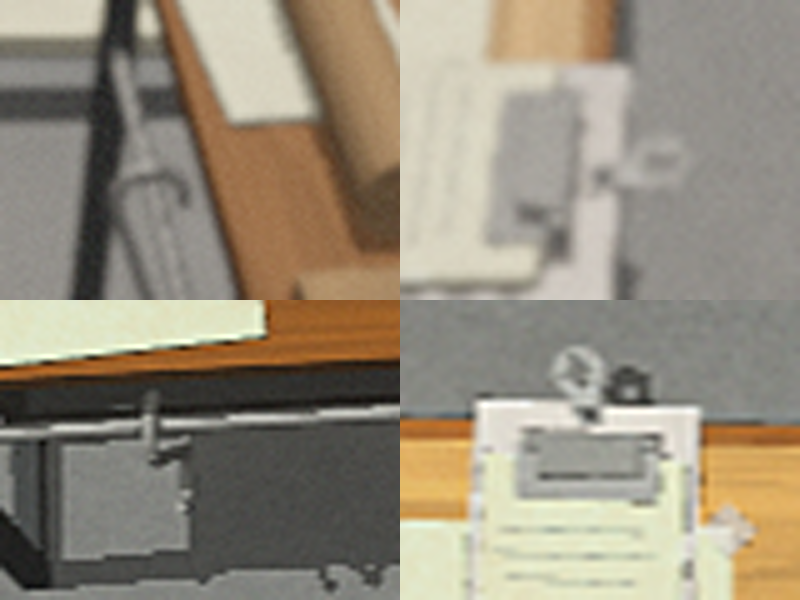

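Crops: the tab eye is at about (578,372) in the top crop, offset slightly to +y from the rivet at (592,410). The upper bend crosses the rail at about (150,425). I'll measure the rail, hook, eye and edge numerically.

```bash
cat > h.py <<'E'
import numpy as np,cv2
from workcell import *
M={n:camera_model(n) for n in('scene','top')}
def ray(n,p):
    m=M[n];d=m['R'].T@np.linalg.solve(m['camera_matrix'],[p[0],p[1],1]);return -m['R'].T@m['t'],d
def onz(n,p,z):
    c,d=ray(n,p);return c+d*(z-c[2])/d[2]
def ony(n,p,y):
    c,d=ray(n,p);return c+d*(y-c[1])/d[1]
def tri(ps,pt):
    a,u=ray('scene',ps);b,v=ray('top',pt)
    s=np.linalg.lstsq(np.c_[u,-v],b-a,rcond=None)[0];P,Q=a+s[0]*u,b+s[1]*v
    return (P+Q)/2,np.linalg.norm(P-Q)
def proj(n,X):
    m=M[n];q=m['camera_matrix']@(m['R']@np.array(X)+m['t']);return q[:2]/q[2]
def crop(n,img,x,y,w,h,k):
    g=cv2.resize(img[y:y+h,x:x+w],None,fx=k,fy=k,interpolation=cv2.INTER_CUBIC)
    return g
E
python3 - <<'E'
from h import *
np.set_printoptions(precision=4,suppress=True)
a=cv2.imread('pics/scene0.png');b=cv2.imread('pics/top0.png')
# rail in top: brightest row per column between 127..146
g=b.max(2).astype(float);P=[]
for x in list(range(220,300))+list(range(325,340)):
    y0=138-(x-255)*0.06-0.5
    ys=np.arange(int(y0)-5,int(y0)+6);w=np.clip(g[ys,x]-110,0,None)
    if w.sum()>0:P.append(onz('top',(x,(w*ys).sum()/w.sum()),.32))
P=np.array(P);f=np.polyfit(P[:,1],P[:,0],1);print('rail x=',f,'resid',(P[:,0]-np.polyval(f,P[:,1])).std())
for n,p in(('top',(205,140)),('top',(313,134))):print(onz(n,p,.32))
print('eye tri',tri((240+250/400*60*1+0,230+158/300*45),(275+177/400*60,205+72/300*45)), 'rivet',tri((240+205/400*60,230+180/300*45),(275+190/400*60,205+112/300*45)))
print('eye z=.1',onz('top',(275+177/400*60,205+72/300*45),.1),'riv',onz('top',(275+190/400*60,205+112/300*45),.0975))
print('edge',[onz('top',p,.092) for p in((228,222),(342,226.5))])
G=np.hstack([crop('s',a,325,95,50,75,8),crop('t',b,180,115,50,75,8)]);G=cv2.convertScaleAbs(G,alpha=1.3,beta=-30)
cv2.imwrite('pics/c2.png',G)
E
```

```text
rail x= [-0.0277  0.6686] resid 0.0005726723343811445
[0.6611 0.1984 0.32  ]
[ 0.6705 -0.102   0.32  ]
eye tri (array([ 0.4728, -0.0755,  0.1013]), np.float64(0.0014107076603260237)) rivet (array([ 0.4547, -0.0814,  0.0952]), np.float64(0.003191500390046263))
eye z=.1 [ 0.4723 -0.0758  0.1   ] riv [ 0.4529 -0.0816  0.0975]
edge [array([0.4587, 0.1637, 0.092 ]), array([ 0.4353, -0.206 ,  0.092 ])]
```

View pics/c2.png

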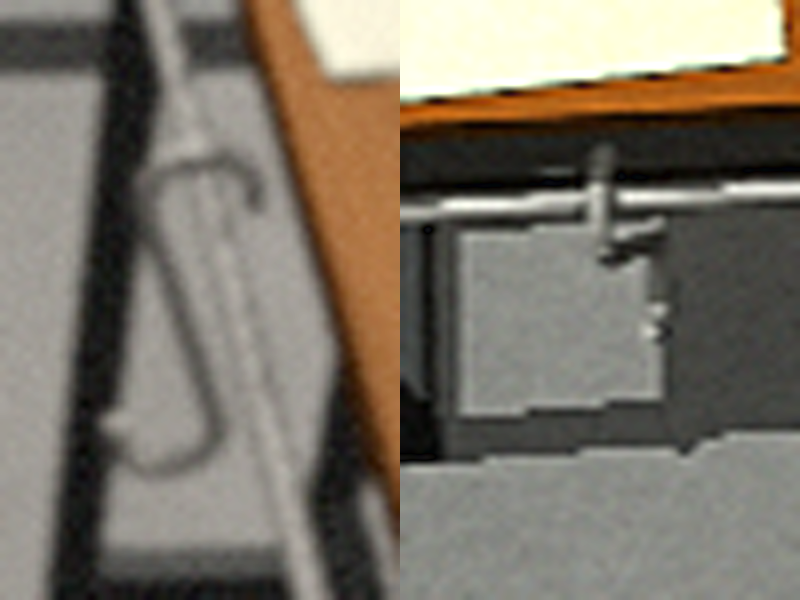

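Left crop (scene view): the upper bend's apex is at (350.6,115), the bend's left shoulder at (343,119.5), the lower tip at (338.7,148) and the lower bend's bottom at (345.6,153.7). Right crop (top view): the tip is at (212,155.5) and the shank's top shoulder at (205.7,146). I'll compare these with the nominal hook.

Run:
```python
from h import *
from scipy.spatial.transform import Rotation as Ro
np.set_printoptions(precision=4,suppress=True)
print('tip',tri((338.7,148),(212,155.5)),'shoulder',tri((343,119.5),(205.7,145.5)))
yaw=.0277
y=.198; c=np.array([.6686-.0277*y,y,.264])
for ya in(-.1,0.0277,.15):
  for nm,q in(('tip',(-.018,-.047)),('low',(0,-.065)),('top',(0,.065)),('shTop',(-.018,.047)),('shBot',(.018,-.047))):
    X=c+np.array([np.cos(ya)*q[0],np.sin(ya)*q[0],q[1]]);print(round(ya,2),nm,X,proj('scene',X),proj('top',X))
R=Ro.from_quat(state()['ee_rot']).as_matrix();print(R)
```

```text
tip (array([0.6453, 0.1952, 0.2189]), np.float64(0.001364546672079405)) shoulder (array([0.6474, 0.1979, 0.3111]), np.float64(0.0013744221906945016))
-0.1 tip [0.6452 0.1998 0.217 ] [338.6694 147.3962] [210.5989 155.967 ]
-0.1 low [0.6631 0.198  0.199 ] [344.4507 152.7551] [212.1502 151.9454]
-0.1 top [0.6631 0.198  0.329 ] [350.1807 113.4539] [204.5488 138.2501]
-0.1 shTop [0.6452 0.1998 0.311 ] [342.3412 119.0177] [205.05   146.5206]
-0.1 shBot [0.681  0.1962 0.217 ] [351.7078 148.0914] [211.7813 144.4918]
0.03 tip [0.6451 0.1975 0.217 ] [338.7255 147.9268] [211.3573 155.9748]
0.03 low [0.6631 0.198  0.199 ] [344.4507 152.7551] [212.1502 151.9454]
0.03 top [0.6631 0.198  0.329 ] [350.1807 113.4539] [204.5488 138.2501]
0.03 shTop [0.6451 0.1975 0.311 ] [342.4069 119.5423] [205.8695 146.5287]
0.03 shBot [0.6811 0.1985 0.217 ] [351.633  147.5602] [211.026  144.4844]
0.15 tip [0.6453 0.1953 0.217 ] [338.8781 148.4336] [212.0812 155.8941]
0.15 low [0.6631 0.198  0.199 ] [344.4507 152.7551] [212.1502 151.9454]
0.15 top [0.6631 0.198  0.329 ] [350.1807 113.4539] [204.5488 138.2501]
0.15 shTop [0.6453 0.1953 0.311 ] [342.5758 120.0436] [206.652  146.4415]
0.15 shBot [0.6809 0.2007 0.217 ] [351.4633 147.0556] [210.3051 144.5647]
[[ 0.956  -0.0009  0.2934]
 [-0.2934 -0.0018  0.956 ]
 [-0.0003 -1.     -0.002 ]]
```

```bash
cat >> h.py <<'E'
from scipy.spatial.transform import Rotation as Ro
np.set_printoptions(precision=4,suppress=True)
def tool(p,yaw):
    y=np.array([np.cos(p)*np.cos(yaw),np.cos(p)*np.sin(yaw),-np.sin(p)]);z=np.array([-np.sin(yaw),np.cos(yaw),0])
    return np.c_[np.cross(y,z),y,z]
def cmd(G,p=np.radians(45),yaw=.03,back=0,base=None):
    """numbers for moving grasp point to G (retracted by back) from current (or given grasp-base) pose"""
    s=state();R0=Ro.from_quat(s['ee_rot']).as_matrix();P0=s['tool_pos'];R=tool(p,yaw)
    P=np.array(G)+R[:,1]*(.019-back)
    print('shift',R0.T@(P-P0)/.5,'turn',Ro.from_matrix(R0.T@R).as_rotvec()/(np.pi/2))
def show():
    s=state();R=Ro.from_quat(s['ee_rot']).as_matrix();
    print('t',round(s['clock'],2),'grasp',s['tool_pos']-.019*R[:,1],'y',R[:,1],'z',R[:,2],'F',s['contact_force'],'T',s['wrist_torque'],'w',round(s['width'],4),'q',s['joint_positions'])
E
python3 -c "
from h import *
cmd((.663,.197,.264),back=.1)"
```

```text
shift [ 1.0437 -0.2842 -0.4202] turn [ 0.0831 -0.1973 -0.4958]
```

Request:
send_rows(
  motion=[
    [0,-0.12,0,0,0,0,0],
    [0,-0.24,0,0,0,0,0],
    [0.1,-0.34,-0.05,0.02,-0.04,-0.1,0],
    [0.2,-0.34,-0.08,0.03,-0.08,-0.2,0],
    [0.3,-0.34,-0.12,0.05,-0.12,-0.3,0],
    [0.4,-0.34,-0.16,0.07,-0.16,-0.4,0],
    [0.5,-0.34,-0.2,0.083,-0.197,-0.496,0],
    [0.6,-0.34,-0.25,0.083,-0.197,-0.496,0],
    [0.7,-0.34,-0.29,0.083,-0.197,-0.496,0],
    [0.7,-0.34,-0.29,0.083,-0.197,-0.496,0],
  ],
)

```text
clock: 1.35
tool_pos: [0.4627, 0.3043, 0.3494]
ee_rot: [-0.65, -0.278, -0.264, 0.657]
contact_force: [-0.1, -0.1, 1.0]
width: 0.0941
```

```bash
python3 -c "
from h import *
show();cmd((.663,.197,.264),back=.1);cmd((.663,.197,.264))"
```

```text
t 1.35 grasp [0.4493 0.304  0.3629] y [ 0.7075  0.0163 -0.7065] z [-0.0216  0.9998  0.0014] F [-0.129  -0.0998  1.0001] T [0.0279 0.3814 0.0151] w 0.0941 q [ 0.7324 -0.3296  1.9207 -0.5854  0.987  -0.6733]
shift [ 0.1591  0.2386 -0.2243] turn [ 0.0032 -0.0044  0.0005]
shift [ 0.1589  0.4386 -0.2233] turn [ 0.0032 -0.0044  0.0005]
```

Works as modelled. Next is the pre-grasp, then a closer look.

Request:
send_rows(
  motion=[
    [0.08,0.12,-0.11,0,0,0,0],
    [0.13,0.2,-0.18,0.003,-0.004,0,0],
    [0.159,0.239,-0.224,0.003,-0.004,0,0],
    [0.159,0.239,-0.224,0.003,-0.004,0,0],
    [0.159,0.239,-0.224,0.003,-0.004,0,0],
  ],
)

```text
clock: 1.98
tool_pos: [0.604, 0.2016, 0.3209]
ee_rot: [-0.648, -0.283, -0.258, 0.659]
contact_force: [-0.5, 0.0, 0.6]
width: 0.0942
```

Run:
```python
from h import *
show();cmd((.663,.197,.264))
a=capture('scene');b=capture('top')
G=np.hstack([crop('s',a,295,85,80,112,5),crop('t',b,165,105,80,112,5)]);cv2.imwrite('pics/c3.png',G)
```

```text
t 1.98 grasp [0.5906 0.2011 0.3344] y [ 0.7063  0.0275 -0.7073] z [-0.038   0.9993  0.0009] F [-0.5435  0.0097  0.6343] T [-0.0065  0.3541  0.0073] w 0.0942 q [ 0.2868 -0.2273  1.9017 -0.2675  0.7155 -1.1884]
shift [ 0.0027  0.2016 -0.014 ] turn [-0.004   0.0032 -0.0002]
```

View pics/c3.png

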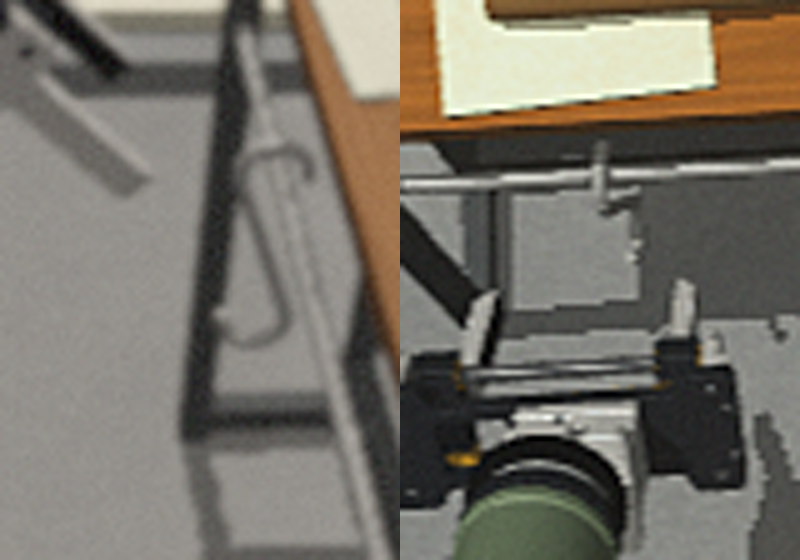

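The hook, at crop (600,190) on the right, lies between the open fingers at (480,300) and (683,295). I'll advance and close.

Request:
send_rows(
  motion=[
    [0.003,0.05,-0.014,-0.004,0.003,0,0],
    [0.003,0.1,-0.014,-0.004,0.003,0,0],
    [0.003,0.15,-0.014,-0.004,0.003,0,0],
    [0.003,0.19,-0.014,-0.004,0.003,0,0],
    [0.003,0.202,-0.014,-0.004,0.003,0,0],
    [0.003,0.202,-0.014,-0.004,0.003,0,0.5],
    [0.003,0.202,-0.014,-0.004,0.003,0,0.7],
    [0.003,0.202,-0.014,-0.004,0.003,0,0.85],
    [0.003,0.202,-0.014,-0.004,0.003,0,1],
    [0.003,0.202,-0.014,-0.004,0.003,0,1],
    [0.003,0.202,-0.014,-0.004,0.003,0,1],
    [0.003,0.202,-0.014,-0.004,0.003,0,1],
  ],
  squeeze=50,
)

```text
clock: 3.58
tool_pos: [0.6775, 0.1963, 0.2513]
ee_rot: [-0.649, -0.281, -0.261, 0.657]
contact_force: [-0.7, -0.3, 0.1]
width: 0.0274
```

Run:
```python
from h import *
show()
a=capture('scene');b=capture('top')
G=np.hstack([crop('s',a,315,95,60,80,6),crop('t',b,175,115,60,80,6)]);cv2.imwrite('pics/c4.png',G)
R=Ro.from_quat(state()['ee_rot']).as_matrix();print('up 28mm',R.T@[0,0,.028]/.5,'then back 90',R.T@[-.09,0,.028]/.5)
```

```text
t 3.58 grasp [0.6641 0.1959 0.2647] y [ 0.7076  0.0204 -0.7063] z [-0.0293  0.9996 -0.0005] F [-0.7286 -0.2925  0.1366] T [0.0372 0.3587 0.0123] w 0.0274 q [ 0.2353 -0.0106  1.8579 -0.2878  0.5368 -1.1755]
up 28mm [ 0.0396 -0.0396 -0.    ] then back 90 [-0.0874 -0.1669  0.0053]
```

View pics/c4.png

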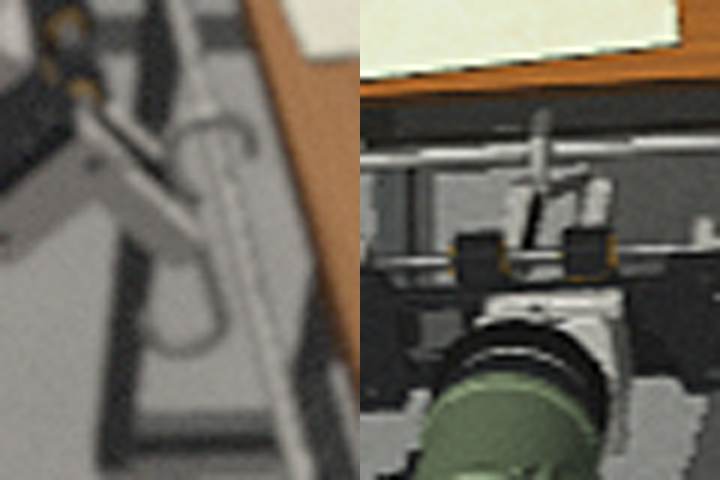

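The fingers are still closing around the shank, at crop (200,230). I'll finish closing.

Request:
send_rows(
  motion=[
    [0,0,0,0,0,0,1],
    [0,0,0,0,0,0,1],
    [0,0,0,0,0,0,1],
    [0,0,0,0,0,0,1],
    [0,0,0,0,0,0,1],
    [0,0,0,0,0,0,1],
  ],
  squeeze=55,
)

```text
clock: 4.42
tool_pos: [0.6775, 0.1964, 0.2513]
ee_rot: [-0.649, -0.281, -0.261, 0.657]
contact_force: [0.2, 0.2, 0.5]
width: 0.0062
```

Request:
send_rows(
  motion=[
    [0.01,-0.01,0,0,0,0,1],
    [0.02,-0.02,0,0,0,0,1],
    [0.03,-0.03,0,0,0,0,1],
    [0.04,-0.04,0,0,0,0,1],
    [0.04,-0.04,0,0,0,0,1],
    [0.04,-0.04,0,0,0,0,1],
  ],
)

```text
clock: 5.18
tool_pos: [0.6774, 0.1964, 0.2796]
ee_rot: [-0.649, -0.281, -0.261, 0.657]
contact_force: [-0.4, -0.8, 0.2]
width: 0.0064
```

Run:
```python
from h import *
show()
a=capture('scene');b=capture('top')
G=np.hstack([crop('s',a,315,95,60,80,6),crop('t',b,175,115,60,80,6)]);cv2.imwrite('pics/c5.png',G)
```

```text
t 5.17 grasp [0.664 0.196 0.293] y [ 0.7077  0.0206 -0.7062] z [-0.0295  0.9996 -0.0004] F [-0.364  -0.7855  0.1645] T [-0.0008  0.4811 -0.0087] w 0.0064 q [ 0.2355 -0.0397  1.8251 -0.2614  0.5962 -1.2067]
```

View pics/c5.png

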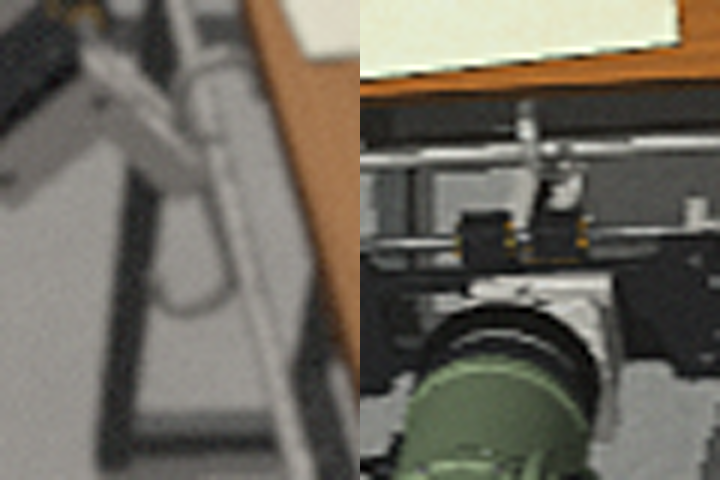

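Upper bend now lifted clear above the rail (left crop apex (215,50)). I'll pull it back toward the robot.

Request:
send_rows(
  motion=[
    [0.007,-0.007,0,0,0,0,1],
    [-0.01,-0.024,0.001,0,0,0,1],
    [-0.035,-0.049,0.002,0,0,0,1],
    [-0.06,-0.074,0.003,0,0,0,1],
    [-0.1,-0.114,0.004,0,0,0,1],
    [-0.15,-0.164,0.005,0,0,0,1],
    [-0.15,-0.164,0.005,0,0,0,1],
    [-0.15,-0.164,0.005,0,0,0,1],
  ],
)

```text
clock: 6.28
tool_pos: [0.5664, 0.1959, 0.2853]
ee_rot: [-0.649, -0.281, -0.262, 0.657]
contact_force: [0.2, -0.6, -0.5]
width: 0.0066
```

Run:
```python
from h import *
show()
s=state();R=Ro.from_quat(s['ee_rot']).as_matrix();c=s['tool_pos']-.019*R[:,1]
for nm,q in(('tip',(-.018,-.047)),('low',(0,-.065)),('top',(0,.065)),('utip',(.018,.047))):
    X=c+np.array([q[0],.03*q[0],q[1]]);print(nm,proj('scene',X)-[290,80],proj('top',X)-[170,120])
a=capture('scene');b=capture('top')
G=np.hstack([crop('s',a,290,80,60,80,6),crop('t',b,170,120,60,80,6)]);cv2.imwrite('pics/c6.png',cv2.convertScaleAbs(G,alpha=1.3,beta=-30))
```

```text
t 6.28 grasp [0.553  0.1955 0.2987] y [ 0.7088  0.0213 -0.705 ] z [-0.03    0.9995 -0.    ] F [ 0.2032 -0.6431 -0.4926] T [ 0.0136  0.4538 -0.0377] w 0.0066 q [ 0.3086 -0.2866  2.0224 -0.3226  0.6627 -1.1142]
tip [ 9.4111 58.9264] [40.2992 69.4159]
low [15.81   63.9924] [41.1286 64.657 ]
top [17.746  22.6423] [33.0556 54.2056]
utip [24.5794 28.6694] [34.0997 49.2613]
```

View pics/c6.png

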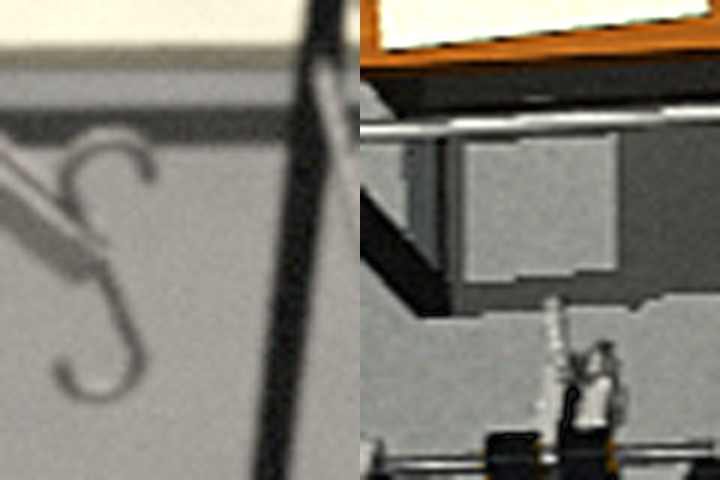

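The hook is off the rail and in the grip. In the scene crop the tip is at (60,360), the apex at (103,136) and the upper tip at (153,180). In the top crop the upper bend ends at (553,300), about 2 px left of nominal, so the hook is slightly twisted. One close zoom should give the twist and the eye.

Run:
```python
from h import *
b=capture('top');a0=cv2.imread('pics/scene0.png');b0=cv2.imread('pics/top0.png')
cv2.imwrite('pics/top_hook.png',b);cv2.imwrite('pics/scene_hook.png',capture('scene'))
G=np.hstack([crop('t',b,190,160,40,56,10),np.vstack([crop('t',b0,285,203,40,28,10),crop('s',a0,258,240,40,28,10)])])
cv2.imwrite('pics/c7.png',cv2.convertScaleAbs(G,alpha=1.3,beta=-30))
```

```text
(no output)
```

View pics/c7.png

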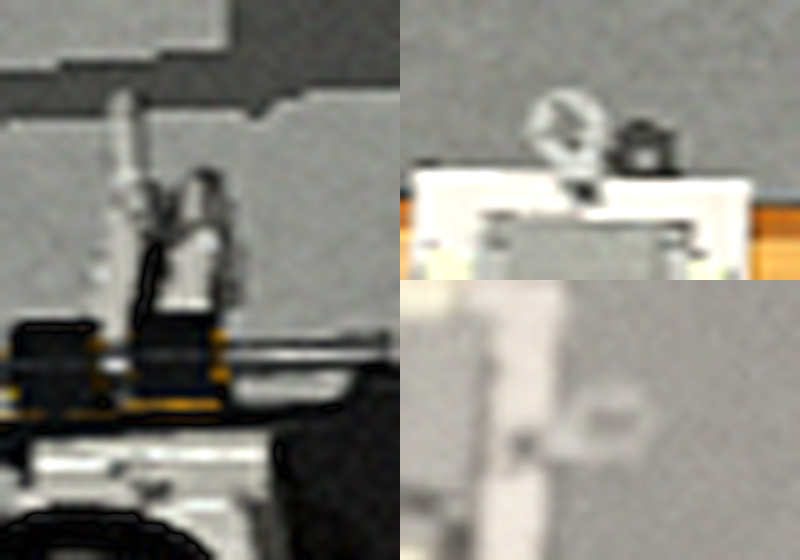

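```bash
cat > fit.py <<'E'
from h import *
from scipy.optimize import least_squares
PT={'tip':(-.018,-.043),'low':(0,-.065),'top':(0,.065),'utip':(.018,.043)}
def hook(c,p,q):      # p: twist about shank, pitch about y, slide along shank, dy
    sh=np.array([.018,0,-.047]);sh/=np.linalg.norm(sh)
    A=Ro.from_rotvec([0,0,.03])*Ro.from_rotvec([0,p[1],0])*Ro.from_rotvec(-sh*p[0])
    return c+A.apply(np.array([q[0],0,q[1]])+sh*p[2])+np.array([0,p[3],0])
def fit(c,obs,sig=(1,.3,.006,.0015)):
    f=lambda p:np.r_[np.concatenate([(proj(n,hook(c,p,PT[k]))-o)/.6 for n,k,o in obs]),p/np.array(sig)]
    r=least_squares(f,np.zeros(4));return r.x,r.fun*.6
def u(x,y,x0,y0,k):return np.array([x0+(x+.5)/k-.5,y0+(y+.5)/k-.5])
E
python3 - <<'E'
from fit import *
s=state();R=Ro.from_quat(s['ee_rot']).as_matrix();c=s['tool_pos']-.019*R[:,1]
S=lambda x,y:u(x,y,290,80,6)
obs=[('scene','tip',S(60,356)),('scene','low',S(97,396)),('scene','top',S(103,138)),('scene','utip',S(153,182)),('top','utip',u(123,95,190,160,10)),('top','tip',u(228,300,190,160,10))]
for o in(obs,obs[:-1]):
    p,r=fit(c,o);print(p,r[:-4].reshape(-1,2).tolist())
    for k in PT:print(k,hook(c,p,PT[k])-c)
eT,eS=u(567,128,285,203,10),u(612-400,418-280,258,240,10)
eT=u(167,128,285,203,10)
print('eye',tri(eS,eT),onz('top',eT,.1),onz('scene',eS,.1))
E
```

```text
[0.1773 0.0151 0.0006 0.0002] [[0.23904732292203335, 0.43725595273483014], [0.22630100850273038, -0.2533275535141115], [1.4272627362237813, -0.3332356952416973], [-0.4420044886205688, -0.5452797287246938], [0.6097625327087712, 0.49862859125519776], [-0.20294704001435093, -0.6790588875016114]]
tip [-0.0178 -0.006  -0.0431]
low [-0.0003 -0.0039 -0.0655]
top [0.0007 0.0043 0.0643]
utip [0.0182 0.0064 0.042 ]
[0.1649 0.0087 0.001  0.0006] [[0.34226914188138835, 0.3800936421720849], [0.3859370320689095, -0.3254189988084306], [1.3226922956029625, -0.2580723908939291], [-0.4770286904726504, -0.4912863817093154], [0.6147997627880954, 0.5428837464245646]]
tip [-0.0175 -0.0052 -0.0436]
low [ 0.0002 -0.0032 -0.0658]
top [0.0005 0.0044 0.064 ]
utip [0.0181 0.0064 0.0418]
eye (array([ 0.4752, -0.0745,  0.101 ]), np.float64(0.0030574252180336145)) [ 0.4738 -0.0748  0.1   ] [ 0.4766 -0.0734  0.1   ]
```

Twist is about 0.17 rad, so the tip sits at about (-17.7,-5.7,-43) mm from the grasp point. The eye is near (.475,-.0745,.101). Yawing the tool by -0.23 lines the hook up. I'll go over the far side of the tab.

```bash
python3 -c "
from h import *
cmd((.5255,-.073,.203),yaw=-.2)"
```

```text
shift [-0.1858  0.0831 -0.5404] turn [-0.103   0.1032  0.0008]
```

Request:
send_rows(
  motion=[
    [-0.02,0.01,-0.06,-0.02,0.02,0,1],
    [-0.05,0.02,-0.14,-0.04,0.04,0,1],
    [-0.08,0.035,-0.23,-0.06,0.06,0,1],
    [-0.11,0.05,-0.32,-0.08,0.08,0,1],
    [-0.14,0.063,-0.41,-0.103,0.103,0.001,1],
    [-0.17,0.076,-0.49,-0.103,0.103,0.001,1],
    [-0.186,0.083,-0.54,-0.103,0.103,0.001,1],
    [-0.186,0.083,-0.54,-0.103,0.103,0.001,1],
    [-0.186,0.083,-0.54,-0.103,0.103,0.001,1],
  ],
)

```text
clock: 7.6
tool_pos: [0.5384, -0.0754, 0.1897]
ee_rot: [0.677, 0.204, 0.334, -0.623]
contact_force: [0.3, -0.4, -0.2]
width: 0.0067
```

```bash
python3 -c "
from h import *
show();cmd((.5255,-.073,.128),yaw=-.2);cmd((.4935,-.073,.128),yaw=-.2)"
```

```text
t 7.6 grasp [ 0.5253 -0.0728  0.2031] y [ 0.6927 -0.1405 -0.7074] z [ 0.1985  0.9801 -0.0003] F [ 0.3389 -0.3838 -0.2169] T [0.1031 0.5011 0.034 ] w 0.0067 q [-0.3911 -0.377   2.2898  0.3     0.4711 -1.9761]
shift [-0.1058  0.1067 -0.0003] turn [ 0.0001  0.0002 -0.0003]
shift [-0.1501  0.0623 -0.013 ] turn [ 0.0001  0.0002 -0.0003]
```

Request:
send_rows(
  motion=[
    [-0.04,0.04,0,0,0,0,1],
    [-0.08,0.08,0,0,0,0,1],
    [-0.106,0.107,0,0,0,0,1],
    [-0.106,0.107,0,0,0,0,1],
    [-0.106,0.107,0,0,0,0,1],
  ],
)

```text
clock: 8.22
tool_pos: [0.5396, -0.0749, 0.1155]
ee_rot: [0.677, 0.205, 0.334, -0.623]
contact_force: [0.3, -0.8, -0.8]
width: 0.0063
```

Run:
```python
from h import *
show();a=capture('scene');b=capture('top');cv2.imwrite('pics/s8.png',a);cv2.imwrite('pics/t8.png',b)
G=np.hstack([crop('s',a,255,215,50,70,8),crop('t',b,280,175,50,70,8)]);cv2.imwrite('pics/c8.png',cv2.convertScaleAbs(G,alpha=1.3,beta=-40))
```

```text
t 8.22 grasp [ 0.5264 -0.0722  0.1289] y [ 0.6944 -0.1396 -0.7059] z [ 0.1963  0.9805 -0.0008] F [ 0.2577 -0.8035 -0.759 ] T [ 0.117   0.489  -0.0595] w 0.0063 q [-0.3895 -0.2072  2.3597  0.5748  0.2501 -2.2682]
```

View pics/c8.png

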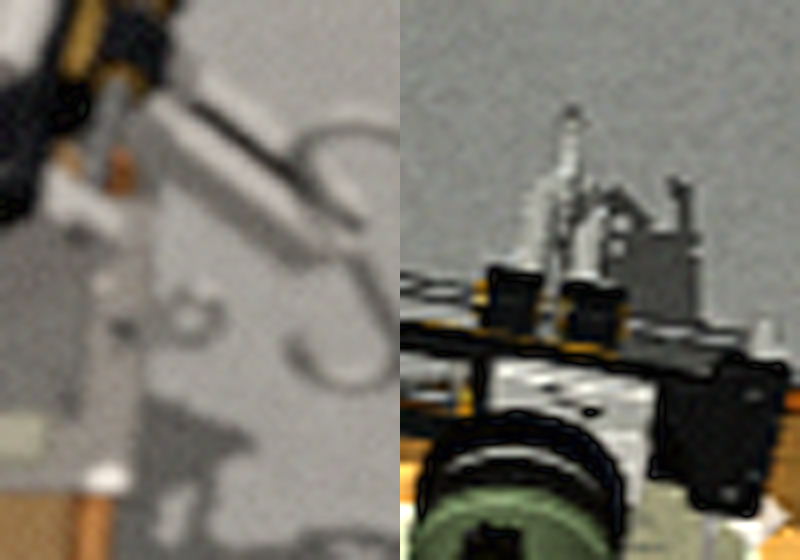

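Scene crop: tip top at (298,345), low bend at (340,387), eye hole at (193,316), and the hook is clear of the tab. Top crop: upper tip at (570,115). Now the relative offsets.

```bash
sed -i 's/def hook(c,p,q):/YAW=[.03]\ndef hook(c,p,q):/; s/from_rotvec(\[0,0,.03\])/from_rotvec([0,0,YAW[0]])/' fit.py
python3 - <<'E'
import fit; from fit import *
fit.YAW[0]=-.2
s=state();R=Ro.from_quat(s['ee_rot']).as_matrix();c=s['tool_pos']-.019*R[:,1]
S=lambda x,y:u(x,y,255,215,8);T=lambda x,y:u(x,y,280,175,8)
obs=[('scene','tip',S(298,345)),('scene','low',S(340,387)),('scene','top',S(348,126)),('top','utip',T(170,115))]
p,r=fit.fit(c,obs);print(p,r[:-4].reshape(-1,2).tolist())
for k in PT:print(k,hook(c,p,PT[k])-c)
t=hook(c,p,PT['tip']);print('tip fit',t,'scene ray at that z',onz('scene',S(298,345),t[2]))
for z in(.099,.101):print('eye scene ray',z,onz('scene',S(193,316),z),'top ray',onz('top',u(167,128,285,203,10),z))
E
```

```text
Traceback (most recent call last):
AttributeError: 'function' object has no attribute 'YAW'
```

Run:
```python
from fit import *
YAW[0]=-.2
s=state();R=Ro.from_quat(s['ee_rot']).as_matrix();c=s['tool_pos']-.019*R[:,1]
S=lambda x,y:u(x,y,255,215,8);T=lambda x,y:u(x,y,280,175,8)
obs=[('scene','tip',S(298,345)),('scene','low',S(340,387)),('scene','top',S(348,126)),('top','utip',T(170,115))]
p,r=fit(c,obs);print(p,r[:-4].reshape(-1,2).tolist())
for k in PT:print(k,hook(c,p,PT[k])-c)
t=hook(c,p,PT['tip']);print('tip fit',t,'scene ray at that z',onz('scene',S(298,345),t[2]))
for z in(.099,.101):print('eye scene ray',z,onz('scene',S(193,316),z),'top ray',onz('top',u(167,128,285,203,10),z))
```

```text
[ 0.1598 -0.01    0.0013 -0.0017] [[-0.28632692638461776, -0.256954476094279], [1.3425829724068876, -0.09885014631913691], [1.3242904297209748, -0.875278211043593], [0.3089923106830952, 0.4783239040521323]]
tip [-0.0174 -0.0034 -0.0442]
low [ 0.0006 -0.0056 -0.0661]
top [0.0003 0.002  0.0637]
utip [ 0.0183 -0.0002  0.0418]
tip fit [ 0.5091 -0.0761  0.0852] scene ray at that z [ 0.5098 -0.0769  0.0852]
eye scene ray 0.099 [ 0.4764 -0.0749  0.099 ] top ray [ 0.4739 -0.0749  0.099 ]
eye scene ray 0.101 [ 0.4765 -0.0763  0.101 ] top ray [ 0.4736 -0.0748  0.101 ]
```

```bash
python3 -c "
from h import *
cmd((.4961,-.072,.129),p=np.radians(50),yaw=-.2)"
```

```text
shift [-0.0462 -0.042  -0.0106] turn [-0.0003  0.0012  0.0573]
```

Request:
send_rows(
  motion=[
    [0,0,0,0,0,0.03,1],
    [-0.007,-0.006,-0.002,0,0,0.057,1],
    [-0.015,-0.014,-0.004,0,0,0.057,1],
    [-0.025,-0.022,-0.006,0,0,0.057,1],
    [-0.035,-0.032,-0.008,0,0,0.057,1],
    [-0.046,-0.042,-0.011,0,0.001,0.057,1],
    [-0.046,-0.042,-0.011,0,0.001,0.057,1],
    [-0.046,-0.042,-0.011,0,0.001,0.057,1],
  ],
)

```text
clock: 9.32
tool_pos: [0.5069, -0.0749, 0.1129]
ee_rot: [0.685, 0.173, 0.307, -0.637]
contact_force: [0.3, -0.6, -1.3]
width: 0.0065
```

Run:
```python
from h import *
show();R=Ro.from_quat(state()['ee_rot']).as_matrix();a=capture('scene');cv2.imwrite('pics/s9.png',a)
print('up1mm',R.T@[0,0,.001]/.5)
cv2.imwrite('pics/c9.png',cv2.convertScaleAbs(crop('s',a,255,215,60,60,10),alpha=1.3,beta=-40))
```

```text
t 9.32 grasp [ 0.495  -0.0724  0.1275] y [ 0.6284 -0.1274 -0.7674] z [0.1995 0.9799 0.0006] F [ 0.2644 -0.6124 -1.2653] T [ 0.0479  0.4078 -0.0158] w 0.0065 q [-0.4171 -0.2837  2.3612  0.3598  0.403  -2.0706]
up1mm [ 0.0013 -0.0015  0.    ]
```

View pics/c9.png

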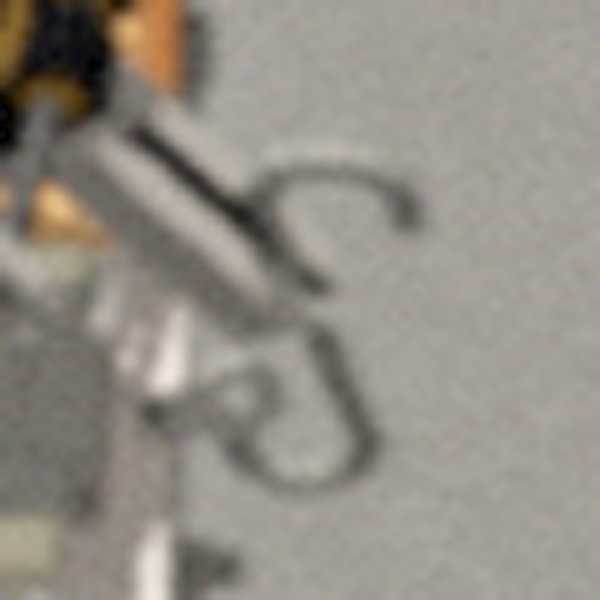

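Joints are comfortable. The eye is at (241,394) in this crop and the tip sits just below it, by about 1–2 mm toward the robot. I'll correct +1.3 mm in x and rise in steps, watching the force: a miss would load at ~12 mm of rise, a hit only at ~20 mm or more.

Request:
send_rows(
  motion=[
    [0.002,0.002,0.001,0,0,0,1],
    [0.002,0.002,0.001,0,0,0,1],
    [0.009,-0.006,0.001,0,0,0,1],
    [0.014,-0.012,0.001,0,0,0,1],
    [0.014,-0.012,0.001,0,0,0,1],
    [0.014,-0.012,0.001,0,0,0,1],
  ],
)

```text
clock: 10.12
tool_pos: [0.5085, -0.0745, 0.1219]
ee_rot: [0.685, 0.173, 0.306, -0.638]
contact_force: [0.1, 0.9, -0.3]
width: 0.0063
```

Request:
send_rows(
  motion=[
    [0.004,-0.005,0,0,0,0,1],
    [0.008,-0.009,0,0,0,0,1],
    [0.011,-0.012,0,0,0,0,1],
    [0.011,-0.012,0,0,0,0,1],
    [0.011,-0.012,0,0,0,0,1],
  ],
)

```text
clock: 10.75
tool_pos: [0.5085, -0.0744, 0.1295]
ee_rot: [0.685, 0.173, 0.306, -0.638]
contact_force: [-0.9, -0.7, -3.0]
width: 0.0066
```

Run:
```python
from h import *
show();a0=cv2.imread('pics/scene0.png').astype(int);a=capture('scene');cv2.imwrite('pics/s10.png',a)
print([state()['contact_force']])
# clip/board motion: difference in clipboard body region vs start (rows x cols around the clip-end edge)
e=cv2.cvtColor(a,6).astype(int)
print(e[246:262,266:292])
```

```text
t 10.75 grasp [ 0.4966 -0.072   0.1441] y [ 0.6275 -0.1267 -0.7682] z [0.199  0.98   0.0009] F [-0.8991 -0.7443 -2.9557] T [ 0.144   0.7264 -0.0431] w 0.0066 q [-0.4136 -0.3183  2.3417  0.3154  0.4543 -2.0202]
[array([-0.2701, -0.1334, -2.3415])]
[[132 129 134 140 138 138 132 127 141 156 157 158 158 153 153 157 157 159
  157 153 140 117  99 115 135 148]
 [135 134 139 139 142 138 135 131 139 156 158 158 160 160 157 156 157 158
  157 154 147 126 106 106 123 145]
 [138 155 164 164 148 146 151 143 146 153 158 158 158 159 162 156 154 155
  156 156 149 135 112 102 113 138]
 [148 175 193 188 163 158 171 164 151 157 162 164 167 170 168 164 158 157
  156 156 152 141 117 102 107 127]
 [146 186 200 187 156 159 177 169 157 162 169 167 174 177 170 163 155 153
  153 155 157 149 129 108 106 121]
 [150 187 199 179 150 149 168 164 160 169 168 160 158 164 157 140 142 151
  155 159 157 155 140 117 103 115]
 [148 188 196 172 148 153 168 168 166 160 151 134 132 132 128 124 132 150
  155 157 158 155 148 127 104 104]
 [146 178 175 150 134 151 162 163 153 137 130 120 112 118 118 115 125 148
  153 157 153 15
[... 191 characters left out ...]
20 134 146
  154 154 153 155 155 148 125 110]
 [128 132 122 103  98 113 112 117 123 124 116 119 117 122 122 121 138 155
  160 162 160 158 162 147 129 104]
 [128 135 126 119 118 113 110 121 132 132 134 130 133 121 117 118 140 160
  165 171 168 167 161 148 125 105]
 [133 133 136 125 120 120 123 134 148 153 145 145 144 138 122 114 127 148
  161 164 165 159 148 133 120 119]
 [132 136 134 139 136 133 127 140 151 156 153 152 155 149 140 130 127 130
  137 139 142 135 131 131 134 140]
 [134 142 138 140 141 139 129 141 155 153 154 153 152 154 152 146 144 142
  132 132 135 135 137 143 149 153]
 [134 135 142 141 141 140 129 141 154 156 153 155 150 151 155 158 151 151
  148 149 151 147 150 155 154 157]]
```

Load appeared slightly early (−2 N at tip level ≈ tab level), so the tip may be touching the ring. I'll use the last view here, side by side with the unobstructed tab.

Run:
```python
from h import *
f=lambda n:crop('s',cv2.imread(n),264,238,28,28,14)
G=np.hstack([f('pics/s8.png'),f('pics/s10.png')]);cv2.imwrite('pics/c10.png',cv2.convertScaleAbs(G,alpha=1.7,beta=-100))
```

```text
(no output)
```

View pics/c10.png

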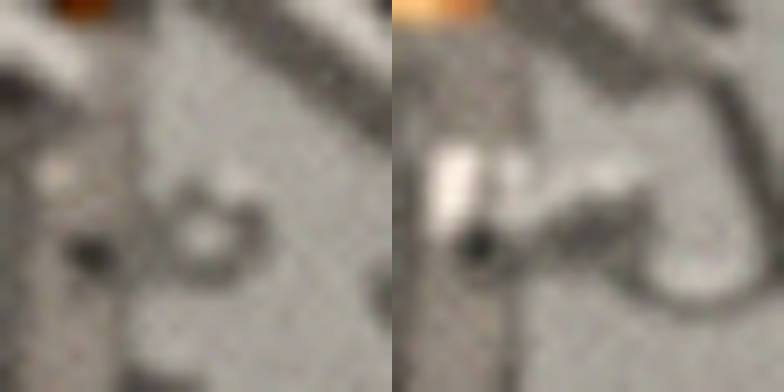

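The rivet has risen slightly and the hole at (600,230) is now dark, so it's ambiguous. I'll work out the tip against the eye by carrying the clearly seen tip from the earlier picture through the kinematics.

Run:
```python
from fit import *
R8=Ro.from_quat([0.677,0.205,0.334,-0.623]).as_matrix()
y8=np.array([.6944,-.1396,-.7059]);z8=np.array([.1963,.9805,-.0008]);R8=np.c_[np.cross(y8,z8),y8,z8]
c8=np.array([.5264,-.0722,.1289])
s=state();R=Ro.from_quat(s['ee_rot']).as_matrix();c=s['tool_pos']-.019*R[:,1]
for off in ([-.0166,-.0047,-.0437],[-.0174,-.0034,-.0442],[-.0185,-.0015,-.043]):
    t=c+R@R8.T@np.array(off);ax=R@R8.T@[0,0,1];print('tip top',t,'px',proj('scene',t),'axis',ax)
    print('  tip at z=.101 level along axis', t+ax*(.101-t[2])/ax[2])
eS=u(193,316,255,215,8);print('eye px',eS, 'eye c10 px',u(208,240,264,238,14),'eye scene z.101',onz('scene',u(208,240,264,238,14),.101))
print(R.T@np.array([[.001,0,0],[0,.001,0],[0,0,.001]]).T/.5)
```

```text
tip top [ 0.4762 -0.0759  0.1021] px [278.5564 253.6972] axis [ 0.0898 -0.0199  0.9957]
  tip at z=.101 level along axis [ 0.4761 -0.0759  0.101 ]
tip top [ 0.4753 -0.0746  0.1017] px [278.2285 253.364 ] axis [ 0.0898 -0.0199  0.9957]
  tip at z=.101 level along axis [ 0.4753 -0.0746  0.101 ]
tip top [ 0.4743 -0.0727  0.103 ] px [277.8328 252.4532] axis [ 0.0898 -0.0199  0.9957]
  tip at z=.101 level along axis [ 0.4742 -0.0726  0.101 ]
eye px [278.6875 254.0625] eye c10 px [278.3929 254.6786] eye scene z.101 [ 0.4757 -0.0781  0.101 ]
[[ 0.0015 -0.0003  0.0013]
 [ 0.0013 -0.0003 -0.0015]
 [ 0.0004  0.002   0.    ]]
```

x agrees within 1 mm; y suggests the eye is ~1–2 mm toward −y. I'll drop 5 mm, shift −1.3 mm in y, and rise again.

Request:
send_rows(
  motion=[
    [-0.004,0.004,0,0,0,0,1],
    [-0.007,0.008,0,0,0,0,1],
    [-0.007,0.008,-0.0026,0,0,0,1],
    [-0.007,0.008,-0.0026,0,0,0,1],
    [-0.007,0.008,-0.0026,0,0,0,1],
  ],
)

```text
clock: 11.42
tool_pos: [0.5086, -0.076, 0.1248]
ee_rot: [0.685, 0.173, 0.307, -0.637]
contact_force: [-0.0, -0.7, -1.0]
width: 0.0061
```

Request:
send_rows(
  motion=[
    [0.003,-0.003,0,0,0,0,1],
    [0.006,-0.007,0,0,0,0,1],
    [0.008,-0.009,0,0,0,0,1],
    [0.01,-0.0115,0,0,0,0,1],
    [0.01,-0.0115,0,0,0,0,1],
    [0.01,-0.0115,0,0,0,0,1],
  ],
)

```text
clock: 12.18
tool_pos: [0.5085, -0.0758, 0.1322]
ee_rot: [0.685, 0.173, 0.306, -0.638]
contact_force: [0.1, -0.3, -0.8]
width: 0.0064
```

Run:
```python
from h import *
F=[]
for i in range(4):
    a=capture('scene');s=state();F.append(np.r_[s['contact_force'],s['wrist_torque']])
show();print(np.mean(F,0));cv2.imwrite('pics/s11.png',a)
f=lambda n:cv2.cvtColor(cv2.imread(n),6).astype(int)
print(f('pics/s8.png')[248:262,266:290]);print(f('pics/s11.png')[246:262,266:290])
```

```text
t 12.38 grasp [ 0.4966 -0.0734  0.1467] y [ 0.6279 -0.127  -0.7678] z [0.1991 0.98   0.0008] F [ 0.3686 -0.0063 -0.4893] T [0.1209 0.459  0.017 ] w 0.0065 q [-0.4183 -0.3238  2.3393  0.3168  0.4626 -2.0241]
[-0.0737  0.1526 -0.5425  0.092   0.4179  0.0042]
[[112 124 129 134 137 136 134 126 142 155 156 156 156 156 157 155 155 156
  155 158 155 157 147 138]
 [124 143 144 142 136 137 130 129 137 151 157 154 153 156 162 155 155 155
  155 155 159 154 154 147]
 [132 152 156 145 137 137 132 128 142 152 152 145 147 157 166 165 159 153
  156 154 156 157 158 152]
 [125 145 144 141 135 133 134 129 141 148 139 129 134 153 163 162 158 157
  155 156 156 156 155 151]
 [119 129 137 136 141 138 131 127 126 137 129 123 124 136 145 136 141 149
  155 153 156 154 153 152]
 [119 133 136 139 133 131 129 125 121 125 127 132 140 135 125 117 122 144
  154 155 155 154 153 151]
 [120 126 128 123 124 122 124 121 120 119 129 144 152 149 136 120 121 138
  154 155 152 153 150 154]
 [124 132 118 102  96 103 117 119 123 120 128 142 153 146 133 120 123 138
  148 156 154 153 155 151]
 [129 135 121  99  89  95 111 124 1
[... 1488 characters left out ...]
73 164 122 103 130 145 145 141 128 115 103 103 107 115 120 128 146
  154 158 157 155 154 145]
 [144 170 156 120 103 118 125 123 122 120 117 118 115 117 119 122 126 148
  158 158 164 161 157 149]
 [134 146 145 123 113 115 116 125 131 130 126 126 127 126 116 114 125 148
  163 167 168 168 161 144]
 [130 133 136 124 124 122 120 134 147 149 147 142 140 130 120 115 118 133
  149 160 162 157 148 133]
 [130 141 135 139 134 132 123 137 150 154 155 152 153 146 138 130 127 126
  133 139 142 139 133 130]
 [128 140 142 140 140 137 131 139 152 155 153 153 154 151 150 149 149 138
  136 139 140 142 145 148]
 [127 137 139 141 139 135 128 138 151 152 157 154 156 156 155 156 153 150
  151 152 152 154 154 155]]
```

Load is gone at a height greater than where it loaded before, and the rivet is back in place, so the tip is through the eye. I'll rise further to confirm.

Request:
send_rows(
  motion=[
    [0.003,-0.004,0,0,0,0,1],
    [0.006,-0.007,0,0,0,0,1],
    [0.0085,-0.01,0,0,0,0,1],
    [0.0085,-0.01,0,0,0,0,1],
  ],
)

```text
clock: 12.88
tool_pos: [0.5087, -0.0759, 0.1391]
ee_rot: [0.685, 0.173, 0.307, -0.637]
contact_force: [0.2, -0.3, -0.2]
width: 0.0062
```

Request:
send_rows(
  motion=[
    [0.003,-0.004,0,0,0,0,1],
    [0.006,-0.008,0,0,0,0,1],
    [0.01,-0.012,0,0,0,0,1],
    [0.013,-0.015,0,0,0,0,1],
    [0.013,-0.015,0,0,0,0,1],
  ],
)

```text
clock: 13.5
tool_pos: [0.5085, -0.0758, 0.1485]
ee_rot: [0.685, 0.173, 0.306, -0.638]
contact_force: [-1.8, 0.2, -3.7]
width: 0.0064
```

Run:
```python
from h import *
show()
```

```text
t 13.5 grasp [ 0.4966 -0.0734  0.1631] y [ 0.6276 -0.1268 -0.7681] z [0.199  0.98   0.0008] F [-1.7939  0.1729 -3.7257] T [ 0.1332  1.0253 -0.0416] w 0.0064 q [-0.4182 -0.3584  2.322   0.2873  0.5127 -1.9907]
```

The load came only after ~16 mm of extra rise, so the eye is captured. I'll lift slowly, undoing the 5° pitch.

Request:
send_rows(
  motion=[
    [0.008,-0.009,0,0,0,-0.005,1],
    [0.016,-0.019,0,0,0,-0.01,1],
    [0.025,-0.029,0,0,0,-0.015,1],
    [0.034,-0.04,0,0,0,-0.02,1],
    [0.043,-0.051,0,0,0,-0.025,1],
    [0.052,-0.062,0,0,0,-0.03,1],
    [0.061,-0.073,0,0,0,-0.035,1],
    [0.07,-0.084,0,0,0,-0.04,1],
    [0.079,-0.095,0,0,0,-0.045,1],
    [0.088,-0.106,0,0,0,-0.05,1],
    [0.097,-0.117,0,0,0,-0.057,1],
    [0.106,-0.128,0,0,0,-0.057,1],
  ],
)

```text
clock: 15.0
tool_pos: [0.5082, -0.0758, 0.2318]
ee_rot: [0.677, 0.203, 0.335, -0.623]
contact_force: [-1.3, -1.1, -4.1]
width: 0.0065
```

Run:
```python
from h import *
show();cmd((.497,-.0725,.345),yaw=-.17)
a=capture('scene');cv2.imwrite('pics/s12.png',a)
```

```text
t 15.0 grasp [ 0.495  -0.0732  0.2452] y [ 0.6925 -0.1401 -0.7077] z [0.1992 0.98   0.0009] F [-1.3433 -1.1032 -4.1334] T [0.1978 1.036  0.0142] w 0.0065 q [-0.4406 -0.5438  2.291   0.2845  0.6441 -1.9714]
shift [ 0.1436 -0.1386  0.0031] turn [ 0.0134 -0.0142 -0.0005]
```

Request:
send_rows(
  motion=[
    [0.012,-0.012,0,0.001,-0.001,0,1],
    [0.026,-0.025,0,0.002,-0.002,0,1],
    [0.042,-0.038,0,0.004,-0.004,0,1],
    [0.058,-0.052,0,0.006,-0.006,0,1],
    [0.074,-0.066,0,0.008,-0.008,0,1],
    [0.09,-0.08,0,0.01,-0.01,0,1],
    [0.106,-0.09,0.001,0.013,-0.014,0,1],
    [0.122,-0.1,0.001,0.013,-0.014,0,1],
    [0.138,-0.11,0.002,0.013,-0.014,0,1],
    [0.15,-0.118,0.003,0.013,-0.014,0,1],
    [0.16,-0.122,0.003,0.013,-0.014,0,1],
    [0.165,-0.118,0.003,0.013,-0.014,0,1],
  ],
)

```text
clock: 16.55
tool_pos: [0.5251, -0.0778, 0.3319]
ee_rot: [0.674, 0.214, 0.325, -0.628]
contact_force: [-0.8, 0.6, -5.4]
width: 0.0062
```

Run:
```python
from h import *
show();cmd((.54,.12,.345),yaw=-.14)
a=capture('scene');cv2.imwrite('pics/s13.png',a)
```

```text
t 16.55 grasp [ 0.5119 -0.0755  0.3454] y [ 0.6963 -0.12   -0.7077] z [ 0.1694  0.9856 -0.0005] F [-0.7566  0.5823 -5.3638] T [0.2278 1.3133 0.0033] w 0.0062 q [-0.4475 -0.5702  2.1006  0.2571  0.8625 -1.9393]
shift [-0.008  -0.0073  0.3957] turn [ 0.0138 -0.0134 -0.0005]
```

Freely hanging, about 4.8 N (~490 g). I'll carry it smoothly to the pre-hang spot at rail y ≈ +70 mm.

Run:
```python
from h import *
cmd((.545,.05,.325),yaw=-.14);cmd((.58,.128,.30),yaw=-.14)
```

```text
shift [-0.012   0.0441  0.2595] turn [ 0.0138 -0.0135 -0.0009]
shift [-0.0171  0.1095  0.4251] turn [ 0.0138 -0.0135 -0.0009]
```

Request:
send_rows(
  motion=[
    [0,0.001,0.003,0,0,0,1],
    [0,0.003,0.012,0.001,-0.001,0,1],
    [-0.001,0.006,0.028,0.002,-0.002,0,1],
    [-0.002,0.01,0.05,0.003,-0.003,0,1],
    [-0.004,0.015,0.075,0.005,-0.005,0,1],
    [-0.005,0.02,0.102,0.007,-0.007,0,1],
    [-0.006,0.025,0.13,0.009,-0.009,-0.001,1],
    [-0.008,0.03,0.158,0.011,-0.011,-0.001,1],
    [-0.009,0.035,0.186,0.014,-0.013,-0.001,1],
    [-0.01,0.04,0.214,0.014,-0.013,-0.001,1],
    [-0.011,0.045,0.242,0.014,-0.013,-0.001,1],
    [-0.012,0.051,0.268,0.014,-0.013,-0.001,1],
  ],
)

```text
clock: 18.1
tool_pos: [0.5612, 0.0536, 0.309]
ee_rot: [0.67, 0.224, 0.316, -0.634]
contact_force: [0.8, -0.3, -5.9]
width: 0.0065
```

Run:
```python
from h import *
show();cmd((.58,.128,.30),yaw=-.14)
```

```text
t 18.1 grasp [0.5479 0.0554 0.3224] y [ 0.7007 -0.0967 -0.7069] z [0.1392 0.9903 0.0025] F [ 0.8005 -0.2769 -5.9399] T [ 0.2836  1.1743 -0.0062] w 0.0065 q [ 0.0095 -0.4239  2.0647 -0.1562  0.7265 -1.3461]
shift [-0.0013  0.0626  0.1525] turn [-0.0013 -0.0009  0.0002]
```

Request:
send_rows(
  motion=[
    [0,0.01,0.024,0,0,0,1],
    [0,0.02,0.048,0,0,0,1],
    [0,0.029,0.071,0,0,0,1],
    [0,0.037,0.092,0,0,0,1],
    [-0.001,0.045,0.111,0,0,0,1],
    [-0.001,0.052,0.127,0,0,0,1],
    [-0.001,0.057,0.139,0,0,0,1],
    [-0.001,0.061,0.147,0,0,0,1],
    [-0.001,0.063,0.152,0,0,0,1],
    [-0.001,0.063,0.153,0,0,0,1],
    [-0.001,0.063,0.153,0,0,0,1],
  ],
)

```text
clock: 19.48
tool_pos: [0.5938, 0.1244, 0.287]
ee_rot: [0.67, 0.224, 0.316, -0.633]
contact_force: [0.1, 0.9, -5.8]
width: 0.006
```

Run:
```python
from fit import *
show();s=state();R=Ro.from_quat(s['ee_rot']).as_matrix();c=s['tool_pos']-.019*R[:,1]
a=capture('scene');b=capture('top');cv2.imwrite('pics/s14.png',a);cv2.imwrite('pics/t14.png',b)
YAW[0]=-.14
for k in PT:
    X=hook(c,[.17,0,.001,0],PT[k]);print(k,X-c,proj('scene',X),proj('top',X))
g=cv2.cvtColor(a,6).astype(int);x,y=proj('scene',hook(c,[.17,0,.001,0],PT['top'])).astype(int)
np.set_printoptions(linewidth=200)
print(x-10,y-7);print(g[y-7:y+14,x-10:x+16])
```

```text
t 19.48 grasp [0.5805 0.1263 0.3004] y [ 0.7011 -0.0987 -0.7062] z [0.1403 0.9901 0.0009] F [ 0.0816  0.8717 -5.7993] T [0.1866 1.1364 0.0307] w 0.006 q [ 0.2124 -0.2535  1.9932 -0.3959  0.6861 -1.0027]
tip [-0.0178 -0.003  -0.0438] [311.2292 154.7259] [234.7031 179.0947]
low [ 0.0001 -0.004  -0.0658] [317.7059 161.3991] [235.7883 174.8416]
top [0.0006 0.0039 0.0639] [320.9844 117.7874] [227.6818 163.1742]
utip [0.0185 0.0029 0.0419] [327.8278 125.6477] [229.0221 158.8727]
310 110
[[149 148 148 147 146 147 145 150 146 147 145 144 144 144 144 146 147 143 147 144 146 146 143 146 146 146]
 [146 147 146 148 149 143 146 146 144 147 145 141 146 147 144 147 147 141 143 143 145 144 148 147 146 143]
 [145 146 144 146 144 148 148 145 149 148 145 144 144 149 145 143 145 144 142 147 148 143 144 146 147 143]
 [146 146 146 148 146 145 147 146 147 144 146 146 149 145 148 144 143 146 144 145 145 144 147 151 148 140]
 [145 148 145 146 145 148 148 146 149 147 144 148 147 146 147 145 147 146 146 142 148 148 146 149 147 139]
 [148 149 143 149 150 146 145 144 148 148 148 145 148 148 145 146 143 146 145 1
[... 933 characters left out ...]
 149 149 147 142 122  93 100 119 134 145 152 151 140 117]
 [148 142 115  96 105 131 144 149 149 149 150 149 147 147 149 145 127 101  95 106 134 145 151 150 137 111]
 [119 121 110  93  99 120 143 148 149 150 148 148 148 146 146 147 132 112 104 116 141 149 149 150 136 101]
 [ 99 100  97  90 100 119 139 148 147 148 148 151 150 146 148 148 145 132 127 134 145 146 151 144 136  98]
 [118  95  85  79  91 108 133 142 147 149 149 147 151 148 149 148 150 144 145 146 147 152 151 148 129  93]
 [143 113  78  68  85 104 123 143 152 150 149 149 151 148 150 148 151 148 148 146 151 151 149 143 124  88]
 [156 139 110  84  85  92 115 139 149 154 151 149 148 150 147 150 150 148 148 146 150 147 148 144 115  80]]
```

The hook's apex wire is at about (321,118.7) and the upper tip at (327.7,126.5), both within 1 px of prediction, so the grip hasn't slipped. I'll go over the rail.

Run:
```python
from h import *
cmd((.583,.127,.302),yaw=-.14);cmd((.6645,.127,.302),yaw=-.14);cmd((.6645,.127,.266),yaw=-.14)
```

```text
shift [0.0052 0.0013 0.0022] turn [ 0.     -0.0007  0.001 ]
shift [0.1191 0.1156 0.0251] turn [ 0.     -0.0007  0.001 ]
shift [0.0681 0.1664 0.025 ] turn [ 0.     -0.0007  0.001 ]
```

Request:
send_rows(
  motion=[
    [0.005,0.002,0.002,0,0,0,1],
    [0.01,0.007,0.003,0,0,0,1],
    [0.02,0.017,0.005,0,0,0,1],
    [0.033,0.029,0.008,0,0,0,1],
    [0.047,0.043,0.011,0,0,0,1],
    [0.062,0.058,0.014,0,0,0,1],
    [0.077,0.073,0.017,0,0,0,1],
    [0.09,0.087,0.02,0,0,0,1],
    [0.102,0.098,0.022,0,0,0,1],
    [0.111,0.107,0.024,0,0,0,1],
    [0.117,0.113,0.025,0,0,0,1],
    [0.119,0.116,0.025,0,0,0,1],
  ],
)

```text
clock: 21.08
tool_pos: [0.6762, 0.125, 0.2856]
ee_rot: [0.671, 0.222, 0.315, -0.633]
contact_force: [-6.1, -0.3, -6.5]
width: 0.0068
```

Request:
send_rows(
  motion=[
    [0,0,0,0,0,0,1],
    [0,0,0,0,0,0,1],
    [0,0,0,0,0,0,1],
    [0,0,0,0,0,0,1],
  ],
)

```text
clock: 21.58
tool_pos: [0.6763, 0.125, 0.2857]
ee_rot: [0.671, 0.223, 0.315, -0.633]
contact_force: [-4.7, 0.2, -10.3]
width: 0.0065
```

Run:
```python
from h import *
show();cmd((.6645,.127,.270),yaw=-.14);cmd((.6645,.127,.263),yaw=-.14)
```

```text
t 21.57 grasp [0.6631 0.1269 0.2992] y [ 0.6977 -0.0995 -0.7094] z [ 0.1407  0.9901 -0.0005] F [ -4.6862   0.1896 -10.2611] T [ 0.1686  2.4267 -0.0681] w 0.0065 q [ 0.1744 -0.0653  1.8339 -0.3705  0.6498 -1.0436]
shift [-0.039   0.0433  0.0008] turn [ 0.0008 -0.0003 -0.0021]
shift [-0.0489  0.0533  0.0008] turn [ 0.0008 -0.0003 -0.0021]
```

Unexpected contact force (−4.7, −5 extra). I'll check whether it's static and where the hook stands.

Run:
```python
from fit import *
np.set_printoptions(linewidth=220,precision=3,suppress=True)
for i in range(5):
    a=capture('scene');s=state();print(s['clock'],s['contact_force'],s['wrist_torque'],s['tool_pos'])
cv2.imwrite('pics/s15.png',a);cv2.imwrite('pics/t15.png',capture('top'))
R=Ro.from_quat(s['ee_rot']).as_matrix();c=s['tool_pos']-.019*R[:,1];YAW[0]=-.14
for k in PT:
    X=hook(c,[.17,0,.001,0],PT[k]);print(k,X,proj('scene',X),proj('top',X))
g=cv2.cvtColor(a,6).astype(int);x,y=proj('scene',hook(c,[.17,0,.001,0],PT['top'])).astype(int)
print('rail px at y=.13',proj('scene',[.665,.13,.32]),'shelf edge bottom',proj('scene',[.665,.13,.385]))
print(x-10,y-7);print(g[y-7:y+20,x-12:x+16])
```

```text
21.625 [-5.411  0.778 -9.603] [ 0.214  2.438 -0.041] [0.676 0.125 0.286]
21.675 [ -5.553   1.353 -10.261] [ 0.191  2.363 -0.037] [0.676 0.125 0.286]
21.725 [ -4.975   0.433 -10.401] [ 0.189  2.458 -0.047] [0.676 0.125 0.286]
21.775 [ -5.582   0.023 -10.248] [ 0.206  2.411 -0.013] [0.676 0.125 0.286]
21.825 [ -5.162   0.263 -10.088] [ 0.199  2.438 -0.036] [0.676 0.125 0.286]
tip [0.645 0.124 0.255] [343.264 154.636] [234.321 151.628]
low [0.663 0.123 0.233] [349.222 161.301] [235.402 147.965]
top [0.664 0.131 0.363] [355.69  117.751] [227.347 133.307]
utip [0.682 0.13  0.341] [361.925 125.599] [228.679 129.702]
rail px at y=.13 [353.923 132.676] shelf edge bottom [357.586 110.008]
345 110
[[ 57 100 127 134 145 154 146 137 144 145 151 149 151 152 146 117  85  73 105 122 127 125 123 127 132 124 127 123]
 [ 75 111 129 136 142 155 158 144 142 146 149 150 150 153 145 127  92  77  95 122 128 123 125 129 130 128 126 124]
 [ 66 120 138 139 143 152 159 150 143 150 149 147 147 153 149 134 100  70  87 114 127 125 124 127 126 130 125 126]
 [ 77 121 144 144 141 146 154 147 135 143 148 150 147 148 
[... 2002 characters left out ...]
 121 127]
 [118 141 152 141 120  94  97 105 119 136 156 160 146 138 148 149 152 151 151 151 150 125  93  66  92 111 120 125]
 [111 123 144 147 138 115 102 102 122 134 151 154 146 133 144 149 152 151 152 155 148 135  94  72  78 104 121 122]
 [108 109 119 137 144 140 119 108 115 122 141 146 137 128 142 150 151 149 152 149 151 139 111  75  67  94 116 122]
 [108 107 107 122 136 133 126 120 113 112 120 131 123 125 138 150 148 151 147 149 153 145 117  76  64  90 112 120]
 [108 106 105 104 119 127 129 127 117 106 104 111 125 126 138 147 147 150 150 152 151 146 121  84  69  86 104 116]
 [105 104 108 106 108 117 125 135 139 125 112 122 138 133 134 140 146 149 149 152 150 146 135  95  66  71 101 112]]
```

The image shows the hook in place (apex row 118.5, shoulder at column 347.5, as predicted). The extra force points along (−0.7,−0.7), normal to the fingers, so their upper side is brushing the rail. Lowering relieves it, and the hook's tip is already past the rail.

Request:
send_rows(
  motion=[
    [-0.008,0.009,0,0,0,0,1],
    [-0.017,0.018,0,0,0,0,1],
    [-0.025,0.027,0,0,0,-0.001,1],
    [-0.033,0.036,0.001,0,0,-0.002,1],
    [-0.039,0.043,0.001,0,0,-0.002,1],
    [-0.039,0.043,0.001,0,0,-0.002,1],
  ],
)

```text
clock: 22.62
tool_pos: [0.6791, 0.1255, 0.2583]
ee_rot: [0.67, 0.225, 0.317, -0.632]
contact_force: [-0.3, 0.3, -5.4]
width: 0.0062
```

Run:
```python
from h import *
show();cmd((.6645,.127,.262),yaw=-.14)
```

```text
t 22.62 grasp [0.6657 0.1274 0.2716] y [ 0.7024 -0.0992 -0.7048] z [0.1401 0.9901 0.0003] F [-0.3042  0.2823 -5.4419] T [ 0.1941  1.154  -0.0304] w 0.0062 q [ 0.1749 -0.0338  1.8666 -0.4099  0.5846 -0.9969]
shift [-0.0154  0.0119 -0.0011] turn [ 0.0001 -0.0004  0.002 ]
```

Request:
send_rows(
  motion=[
    [-0.004,0.003,0,0,0,0,1],
    [-0.008,0.006,0,0,0,0,1],
    [-0.012,0.009,-0.001,0,0,0,1],
    [-0.015,0.012,-0.001,0,0,0,1],
    [-0.015,0.012,-0.001,0,0,0,1],
  ],
)

```text
clock: 23.25
tool_pos: [0.6791, 0.1254, 0.2512]
ee_rot: [0.669, 0.226, 0.318, -0.632]
contact_force: [-1.2, 0.0, -1.4]
width: 0.0064
```

Run:
```python
from h import *
show();R=Ro.from_quat(state()['ee_rot']).as_matrix();print('down2',R.T@[0,0,-.002]/.5)
```

```text
t 23.25 grasp [0.6657 0.1273 0.2645] y [ 0.7052 -0.0986 -0.7021] z [0.1398 0.9902 0.0014] F [-1.1838  0.016  -1.391 ] T [ 0.0622  0.6779 -0.0719] w 0.0064 q [ 0.1745 -0.0273  1.8779 -0.423   0.5643 -0.9817]
down2 [-0.0028  0.0028 -0.    ]
```

Nearly all the load is on the rail. I'll lower 1 mm more, open gently and check.

Request:
send_rows(
  motion=[
    [-0.001,0.001,0,0,0,0,1],
    [-0.0014,0.0014,0,0,0,0,1],
    [-0.0014,0.0014,0,0,0,0,1],
    [-0.0014,0.0014,0,0,0,0,0.88],
    [-0.0014,0.0014,0,0,0,0,0.8],
    [-0.0014,0.0014,0,0,0,0,0.7],
    [-0.0014,0.0014,0,0,0,0,0.6],
    [-0.0014,0.0014,0,0,0,0,0.5],
    [-0.0014,0.0014,0,0,0,0,0.5],
    [-0.0014,0.0014,0,0,0,0,0.5],
  ],
)

```text
clock: 24.5
tool_pos: [0.6783, 0.1252, 0.2487]
ee_rot: [0.67, 0.225, 0.317, -0.632]
contact_force: [0.3, 1.0, -0.1]
width: 0.0469
```

Request:
send_rows(
  motion=[
    [0,0,0,0,0,0,0.5],
    [0,-0.02,0,0,0,0,0.5],
    [0,-0.05,0,0,0,0,0.5],
    [0,-0.09,0,0,0,0,0.5],
    [0,-0.14,0,0,0,0,0.5],
    [0,-0.2,0,0,0,0,0.5],
    [0,-0.26,0,0,0,0,0.5],
    [0,-0.32,0,0,0,0,0.5],
    [0,-0.36,0,0,0,0,0.5],
    [0,-0.36,0,0,0,0,0.5],
  ],
)

```text
clock: 25.75
tool_pos: [0.5515, 0.1438, 0.3788]
ee_rot: [0.668, 0.227, 0.319, -0.632]
contact_force: [0.5, -0.4, -0.9]
width: 0.0467
```

Run:
```python
from fit import *
show()
a=capture('scene');b=capture('top');cv2.imwrite('pics/s16.png',a);cv2.imwrite('pics/t16.png',b)
for n,i,o in(('scene',a,'pics/scene0.png'),('top',b,'pics/top0.png')):
    d=cv2.absdiff(i,cv2.imread(o)).max(2);d=(cv2.medianBlur(d,3)>25).astype(np.uint8)
    k,l,st,ce=cv2.connectedComponentsWithStats(d)
    print(n,[st[j].tolist() for j in range(1,k) if st[j][4]>25])
c=np.array([.665,.131,.264]);print('exp eye',proj('scene',c+[0,0,-.06]),proj('top',c+[0,0,-.06]),'board corners',[proj('scene',c+[0,y,z]).round(0).tolist() for y in(-.055,.055) for z in(-.077,-.227)],[proj('top',c+[0,y,z]).round(0).tolist() for y in(-.055,.055) for z in(-.077,-.227)])
```

```text
t 25.75 grasp [0.5381 0.1456 0.3921] y [ 0.7072 -0.0968 -0.7003] z [0.1387 0.9903 0.0031] F [ 0.5474 -0.3846 -0.9061] T [ 0.0541  0.3509 -0.0145] w 0.0467 q [ 0.2968 -0.3887  1.9069 -0.3876  0.9144 -1.0093]
scene [[0, 0, 160, 31, 3814], [177, 0, 30, 5, 90], [204, 0, 101, 102, 3713], [157, 13, 46, 81, 1766], [188, 13, 17, 17, 126], [0, 28, 4, 13, 35], [0, 39, 56, 47, 945], [0, 87, 117, 139, 7844], [283, 94, 19, 17, 160], [348, 114, 10, 7, 32], [343, 121, 5, 13, 37], [350, 130, 13, 8, 38], [121, 138, 93, 125, 3078], [337, 146, 21, 17, 70], [339, 167, 19, 29, 151], [48, 191, 16, 8, 42], [127, 199, 178, 106, 5406], [335, 228, 10, 19, 131], [47, 239, 20, 15, 65], [0, 261, 114, 91, 4061], [51, 264, 33, 27, 258], [271, 282, 14, 23, 134]]
top [[228, 133, 4, 13, 36], [203, 134, 10, 19, 70], [228, 152, 25, 12, 145], [251, 167, 21, 8, 108], [121, 175, 200, 245, 16905], [316, 245, 4, 20, 54], [279, 300, 49, 42, 1039], [0, 305, 189, 115, 11352], [222, 322, 6, 13, 39], [310, 345, 58, 75, 1804], [269, 350, 44, 25, 458], [269, 368, 33, 13, 89], [309, 371, 9, 26, 80], [206, 409, 8, 8, 30], [208, 409, 19, 11, 70], [251, 410, 6, 9, 38]]
exp eye [348.2052 167.5325] [233.7561 150.3261] board corners [[350.0, 187.0], [344.0, 223.0], [345.0, 159.0], [340.0, 196.0]] [[252.0, 151.0], [255.0, 164.0], [217.0, 152.0], [223.0, 165.0]]
```

The hook and clipboard show up at the predicted places: hook at top (230,139), clipboard at scene x 339–358, y 167–196. I'll back off a little, wait, and check it's still.

Request:
send_rows(
  motion=[
    [0,-0.04,0,0,0,0,0.5],
    [0,-0.08,0,0,0,0,0.5],
    [0,-0.08,0,0,0,0,0.5],
    [0,-0.08,0,0,0,0,0.5],
    [0,-0.08,0,0,0,0,0.5],
    [0,-0.08,0,0,0,0,0.5],
    [0,-0.08,0,0,0,0,0.5],
    [0,-0.08,0,0,0,0,0.5],
    [0,-0.08,0,0,0,0,0.5],
    [0,-0.08,0,0,0,0,0.5],
    [0,-0.08,0,0,0,0,0.5],
    [0,-0.08,0,0,0,0,0.5],
  ],
)

```text
clock: 27.35
tool_pos: [0.5236, 0.147, 0.4036]
ee_rot: [0.67, 0.225, 0.317, -0.632]
contact_force: [0.2, -0.9, 0.3]
width: 0.047
```

Run:
```python
from h import *
show()
A=[];B=[]
for i in range(5):A.append(capture('scene'));B.append(capture('top'));
a,b=A[-1],B[-1];cv2.imwrite('pics/s17.png',a);cv2.imwrite('pics/t17.png',b)
for n,I,o,roi in(('scene',A,'scene',(325,100,60,140)),('top',B,'top',(190,125,100,50))):
    x,y,w,h=roi;c=[cv2.cvtColor(i,6).astype(int)[y:y+h,x:x+w] for i in I]
    print(n,'frame diffs',[int((abs(c[i]-c[0])>22).sum()) for i in range(1,5)],'vs t16',int((abs(c[4]-cv2.imread(f'pics/{o[0]}16.png',0)[y:y+h,x:x+w].astype(int))>22).sum()))
for n,i,o in(('scene',a,'pics/scene0.png'),('top',b,'pics/top0.png')):
    d=(cv2.medianBlur(cv2.absdiff(i,cv2.imread(o)).max(2),3)>18).astype(np.uint8)
    for nm,X in dict(mug=(.45,-.28,.05),pot=(.43,.235,.08),stapler=(.33,.28,.02),otherclip=(.67,-.102,.12)).items():
        u,v=proj(n,X).astype(int);print(n,nm,(u,v),int(d[v-15:v+15,u-15:u+15].sum()))
g=cv2.cvtColor(a,6);np.set_printoptions(linewidth=220);print(g[150:230:3,330:366])
```

```text
t 27.35 grasp [0.5102 0.1489 0.4169] y [ 0.7033 -0.0989 -0.7039] z [0.14   0.9901 0.0008] F [ 0.203  -0.9135  0.2788] T [0.0428 0.3404 0.0077] w 0.047 q [ 0.3344 -0.4472  1.8925 -0.3951  1.0017 -1.002 ]
scene frame diffs [0, 0, 0, 0] vs t16 0
top frame diffs [0, 0, 0, 0] vs t16 0
scene mug (np.int64(267), np.int64(341)) 0
scene pot (np.int64(263), np.int64(175)) 5
scene stapler (np.int64(234), np.int64(179)) 0
scene otherclip (np.int64(357), np.int64(257)) 17
top mug (np.int64(362), np.int64(223)) 0
top pot (np.int64(206), np.int64(231)) 884
top stapler (np.int64(196), np.int64(263)) 892
top otherclip (np.int64(308), np.int64(154)) 43
[[150 143 110  70  47  41  42  39  66 111 132 141 147 143 142 145 146 144 147 133 116  95 100 118 135 140 133 140 152 154 148 138 148 144 116  76]
 [141 130  96  62  40  33  45  38  79 118 139 141 142 143 148 144 145 149 149 147 140 118  98  97 114 135 144 137 138 152 155 140 134 120  88  52]
 [139 118  84  56  51  35  47  54  99 129 143 145 144 141 143 143 144 146 145 144 147 138 122  94 101 119 138 141 133 143 150 139 116  86  57  38]
 [138 107  71  4
[... 2812 characters left out ...]
20 112 106  98  89  95  96  98  95  96  91  96  90  91  94  91  93  87  89  95  92  95  96  96  91  90  89  84]
 [145 142 148 146 147 147 146 134 120 109  99 101  89  93  93  93  93  96  96  87  97  91  97  96  93  94  92  93  86  94  89  89  95  93  91  92]
 [147 143 145 143 144 139 145 140 138 119 101  97  90  95  90  94  94  93  93  94  94  94  96  95  95  92  96  95  97  93  90  92  89  94  94  94]
 [146 145 147 147 148 145 142 127 109  95  92  93  97  96  96  92  97  90  92  91  91  96  96  92  91  88  97  91  88  93 102 101  92  90  95  90]
 [145 145 147 145 146 143 129 108  95  91 100  91  95  91  95  94  94  90  92  89  94  90  96  94  95  90  98  93  93  93 116 121 108  96  94  96]]
```

```bash
python3 -c "
from workcell import *
print(sign_off(), state()['clock'])"
```

```text
the job is handed in; nothing more can be done
the job is handed in; nothing more can be done
```

The clipboard is back on the rail and the job is handed in, at about 28 s of the 72 s allowed. I took the S-hook off the rail, put its tip through the tab's eye, lifted the clipboard off and hung it about 70 mm left of the rail's middle. Then I released it and backed the gripper well clear.

**Last checks**
- **At rest:** five scene and five top frames were identical around the clipboard, and unchanged from frames taken about 1.5 s earlier.
- **Position:** image differences put the hook and clipboard where I expected. The wrist load fell from about 5 N to nothing on release.
- **Bystanders:** the mug was unchanged in both views, and the pot and stapler were unchanged in the scene view (apart from 5 stray pixels at the pot). In the top view the arm and its shadow covered the pot and stapler, so that view could not confirm them.
- **Other clipboard:** its area showed only a few dozen changed pixels, which I put down to shadow. I did not look into it further.

**What did not go cleanly**
- **First try at the eye:** the tip touched the ring, about 2 N. I lowered it, shifted it 1.3 mm sideways, and it then went through.
- **Going over the rail:** the load rose by about 5–7 N, which I read as the fingers' upper side brushing the rail. Lowering cleared it.
- **Final state checked by numbers only:** I had used all 12 picture views, so I did not look at a picture of the hung clipboard.

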